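# Seat the tube carrier on the mixer's drive dog

## Task

Pick up the round tube carrier, which has a fin on top to grip, lower it into the cup of the bench mixer, and gently turn and shuffle it there until the slots in its underside drop over the drive dog on the cup floor and it sits upright and fully home. Do not force it against the mixer; let go of it, and leave the specimen pot, the dropper bottle and the timer where they stand.

Things in the scene. Friction and masses are not known exactly. Their poses are not given: they have to be found in the camera images.
- carrier_mid (a point): Tube carrier: loose plain aluminium round block, 58 mm in diameter, 82 mm tall with its fin, about 0.25 kg, upright on the worktop. This point is on its axis, half-way up (41 mm above the underside); z is up. The round block, with eight shallow tube wells in its flat top, ends 36 mm above the underside; on it stands the lifting fin.
- fin_grip (a point): Grip point of the carrier's lifting fin, 62 mm above the carrier's underside, on its axis. The fin is a flat upright plate, 12 mm thick (grip across this, the carrier's y axis), 32 mm wide along the carrier's x axis, from 36 to 82 mm above the underside.
- carrier: The same carrier; origin at the centre of its underside. It stands on four square feet, 10 mm high, reaching to 28 mm from the axis. Between them run two crossed slots, 11.4 mm wide and 10 mm deep, through the axis, one along the carrier's x (the fin's width), one along its y: every quarter turn fits alike.
- cup_floor (a point): Centre of the mixer's cup floor, 26 mm above the worktop; x points to the mixer's back, z up. The round cup is open on top, 62 mm in diameter, 30 mm deep, mouth chamfered 3 mm: 2 mm play round the carrier. On its floor lies the drive dog: steel bar 40 mm long, 8 wide, 7 high, centred, braked, lying 0.2 to 0.9 rad anticlockwise (from above) of x (not measured).
- mixer: Mixer: white box fixed to the worktop, 112 mm square, 56 mm tall, dark panel in front. Origin: centre of its underside; axes as cup_floor. A carrier whose slots miss the dog rests on it 7 mm high; with a slot in line (about 0.08 rad, 1.5 mm sideways) it drops by its own weight to the cup floor, carrier_mid then 41 mm above cup_floor.
- specimen_pot: Bystander: round capped specimen pot, 51 mm in diameter, 62 mm tall, standing near the front edge. Origin: centre of its underside.
- dropper: Bystander: small white dropper bottle, 23 mm in diameter, 82 mm tall, standing near the front edge, between the robot and the mixer. Origin: centre of its underside. To its left a tall fixed upright glass screen runs from the front of the worktop straight back, along y = 0.31 from x = 0.37 to 0.94 m: swing round its front edge.
- bench_timer: Bystander: small white bench timer, 24 x 66 x 66 mm, standing at the right. Origin: centre of its underside.

How it is judged:
By the outcome, as a careful person would: the job done as asked, in the order asked, and still so for the second after the job is handed in, with the robot touching nothing.
It also fails if it takes over 72 s, if anything falls off the work surface, if the arm or the gripper's body presses on something with over 40 N, if the wrist force passes 120 N, or if a joint passes its speed limit or range.

## Robot

A 6-joint arm with a two-finger parallel gripper is mounted at the origin on a cart in front of the work surface, level with it; the furniture and walls round the work are solid. World frame = base frame: x ahead of the robot, y to its left, z up, the work surface at z = 0. Lengths are in mm, angles in rad, forces in N, time in s.
With the tool pointing down it reaches from about 275 to 1000 mm from the base axis. Payload 8.4 kg.
Tool frame: the origin (TCP) lies at the very end of the fingers, on their centre line; the grasp point (between the pads) lies 19 mm behind it; z points along the fingers, x is the direction in which the jaws open and shut, and the axes are right-handed (so a half turn about z gives the same grasp; the last joint's range is limited). The gripper opens to 85 mm and grips with 20 to 120 N. Pads are 22 mm wide; open, the fingers measure 114 mm over their backs; the gripper's body (76 mm by 85 mm) begins 54 mm behind the grasp point. The pads swing forward as they close: fully open they stand 13 mm farther back than shut.
Start: joints at [1.34, 0.353, 1.633, -0, 1.155, -0.002], TCP at [141.754, 608.715, 231.281] pointing down, gripper open.
Joint ranges: [-2.63, 2.63], [-0.92, 2.1], [0.06, 2.66], [-1.3, 4.44], [0, 2.69], [-3.02, 3.02]. Speed limits (rad/s): [2.22, 2.22, 2.79, 3.14, 3.14, 3.14].

## Interface

Orientations are given as [roll, pitch, yaw] about the fixed x, y, z axes, in that order (R = Rz(yaw) Ry(pitch) Rx(roll)).
In Python, from rig import r gives the robot as it stands. The module is installed in compiled form; this text tells all that it offers.
- The arm moves only by the tool apply_moves, never from a script. Its argument "targets" is a list that holds one entry, the list of rows, each a list of 7 numbers: the gripper's target within -1 to 1 (fully open at 1, half-way at 0, shut at -1), then the shift along the tool's x, y, z in cm, then the turn, a rotation vector about the tool's x, y, z in degrees. A call has 1 to 8 rows; each row is the pose to reach, as a shift and turn from the pose measured when the call began, along the tool's axes at that moment; what a row does not reach only later rows make up. A row lasts 1/10 s, in which the tool goes at most 50 mm and 8.59 degrees, less where a joint would pass 70% of its speed; a pose out of reach is approached as far as the arm can. A call with a gripper value outside its range is refused whole. The fingers move at their own pace and stop on an object; "newtons" is the grip in N (left out, the last holds). Time passes only in rows, so rows that repeat a pose let the fingers close. It gives the time, the measured TCP pose, the force and the opening at its end, in the units of the state.
- r.sense(): the state, without advancing time (a new reading comes with each control period).
- r.grab_frame(name): name is "side" or "top" or "wrist"; returns a dict with "pixels" (420x560x3 uint8, red, green, blue), "fov_y" (degrees; the focal length in pixels is half the picture's height over the tangent of half this angle, whatever the lens; pixels are square), "cx", "cy" (the principal point, pixels), "D" ([k1, k2, p1, p2, k3] as OpenCV has them; the pictures are not rectified), "R" (3x3) and "t" (3): a world point X has camera coordinates R X + t; the wrist camera has in their place "mount" (4x4, takes a point from camera to tool coordinates, whose origin is the TCP and whose axes are the tool frame's). Camera axes: x right, y down, z forward; pixel columns grow to the right and rows downward; lengths in mm; the calibration is good to about 2 mm. A picture is of the moment at which its call begins: read the wrist's pose just before it. There is no depth.
- r.sign_off(): hands the job in, once; it reports no verdict.
The state is a dict: "clock": time; "qpos": joint angles; "qvel": joint speeds; "joint_efforts": joint torques, N m; "eef_pos": TCP position; "tcp_rot": TCP orientation; "contact_force": force on the tool from outside, world axes, zero at the start; "wrist_torque": the same for the moment, N m; "opening": opening from 0.0 (shut) to 1.0 (fully open).
Only numpy, scipy, OpenCV 4.12 (cv2) and the standard library are available. Lean on these libraries where they do the work, as an engineer would, in place of code of your own. Each camera call takes 0.05 s, during which the arm holds its last target. There are 200 camera calls.

## Working session

There is one attempt and no reset: what is moved stays moved. The work goes in short steps, Python scripts to look and compute and a tool call to move; the robot and the scene stay as the last step left them, time stands still between calls to the robot, and variables do not carry over. Pictures are saved under pics/ and viewed, about 8 in all and at most 12, crops included, and the job is handed in when it is done.

Besides the shell and the picture viewer there is one more tool, called after ">>>" as name(argument=value, ...) on one line, values as JSON. apply_moves: Moves the arm, as the interface text tells. Its arguments: {"type":"object","properties":{"targets":{"type":"array"},"newtons":{"type":"number"}},"required":["targets"]}

```bash
mkdir -p pics; cat > h.py <<'E'
import numpy as np, cv2
from rig import r
def K(f):
    fl=f["pixels"].shape[0]/2/np.tan(np.radians(f["fov_y"])/2)
    return np.array([[fl,0,f["cx"]],[0,fl,f["cy"]],[0,0,1.]])
def rot(rpy):
    from scipy.spatial.transform import Rotation as R
    return R.from_euler('xyz',rpy).as_matrix()
def grab(name,save=None):
    s=r.sense(); f=r.grab_frame(name)
    if name=="wrist":
        T=np.eye(4);o=np.array(s["tcp_rot"]);T[:3,:3]=rot(o) if o.size==3 else o;T[:3,3]=s["eef_pos"]
        C=np.linalg.inv(T@np.array(f["mount"]));f["R"],f["t"]=C[:3,:3],C[:3,3]
    f["R"]=np.array(f["R"]);f["t"]=np.array(f["t"])
    if save: cv2.imwrite("pics/"+save,f["pixels"][...,::-1])
    return f
def plane(f,uv,z):
    uv=np.array(uv,float).reshape(-1,1,2)
    n=cv2.undistortPoints(uv,K(f),np.array(f["D"],float)).reshape(-1,2)
    d=np.c_[n,np.ones(len(n))]@f["R"]; c=-f["R"].T@f["t"]
    return c+d*((z-c[2])/d[:,2])[:,None]
def proj(f,X):
    return cv2.projectPoints(np.array(X,float).reshape(-1,3),cv2.Rodrigues(f["R"])[0],f["t"],K(f),np.array(f["D"],float))[0].reshape(-1,2)
E
python3 - <<'E'
from h import *
print(r.sense())
for n in("top","side","wrist"):
    f=grab(n,n+"0.png");print(n,f["fov_y"],f["D"],-f["R"].T@f["t"],f["R"][2])
E
```

```text
{'clock': 0.0, 'qpos': array([ 1.33961102e+00,  3.53689796e-01,  1.63412733e+00, -7.12503994e-06,
        1.15518613e+00, -2.41169275e-03]), 'qvel': array([ 0.00039549, -0.00027992, -0.00029142,  0.00153555, -0.00020171,
        0.00016587]), 'joint_efforts': array([ 3.70820799e-04, -6.05263209e+01, -3.42064047e+01,  2.07451353e-04,
        9.33819363e-03,  2.92282346e-05]), 'eef_pos': array([141.6411313 , 608.25609746, 230.53857651]), 'tcp_rot': array([3.14158954e+00, 1.41061354e-03, 1.34202559e+00]), 'contact_force': array([ 0.86191445,  0.24828555, -0.65075627]), 'wrist_torque': array([-0.02939932,  0.00249261, -0.06683755]), 'opening': 0.9982501822313257}
top 53.15589957048729 [-0.11246966  0.          0.          0.          0.        ] [ 315.89847752  -32.61634137 1042.77293556] [ 0.13011436 -0.01184173 -0.99142828]
side 44.19519719381022 [0.01288038 0.         0.         0.         0.        ] [  348.04051858 -1117.977651     719.16825216] [ 0.09809888  0.84980505 -0.51788801]
wrist 61.67418901361966 [-0.03442675  0.          0.          0.          0.        ] [ 68.7341731  625.4206554  372.37385808] [ 0.28707729 -0.0682864  -0.95547035]
```

View pics/top0.png

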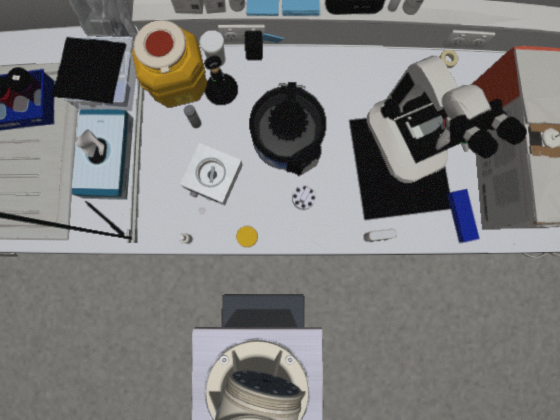

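View pics/side0.png

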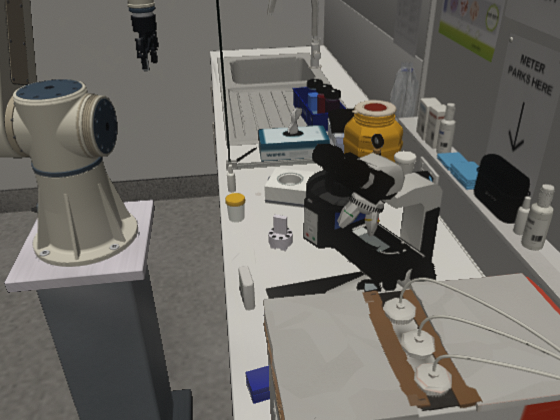

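Top view: carrier near (304,198), mixer cup near (211,173), dog visible in it, dropper (185,238), pot (247,236). In the side view the carrier is at (280,232). I'll enlarge the top view's carrier and cup.

```bash
python3 - <<'E'
from h import *
f=grab("top");p=f["pixels"][...,::-1]
a=cv2.resize(p[170:226,274:334],None,fx=6.5,fy=6.5,interpolation=cv2.INTER_CUBIC)
b=cv2.resize(p[145:201,181:241],None,fx=6.5,fy=6.5,interpolation=cv2.INTER_CUBIC)
cv2.imwrite("pics/c1.png",np.hstack([a,b]))
for n,uv,z in(("carrier",(304,198),36),("cup",(211,173),56),("drop",(185,238),80),("pot",(247,236),62),("timer",(381,235),66)): print(n,plane(f,uv,z))
E
```

```text
carrier [[ 467.86361037 -114.18721414   36.        ]]
cup [[525.05724323 110.08194067  56.        ]]
drop [[367.76370652 163.53334912  80.        ]]
pot [[373.91640227  21.88443325  62.        ]]
timer [[ 375.91391744 -292.7079929    66.        ]]
```

View pics/c1.png

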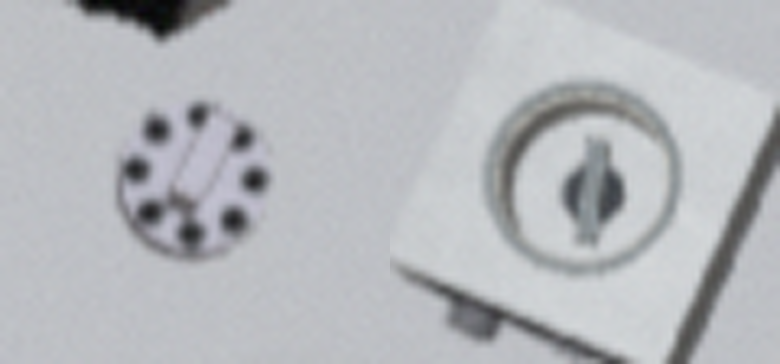

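Fin lies at about -0.42 rad in world (crop (183,200)→(218,112)). The dog lies at about -0.1 rad and the mixer at about -0.43, so dog − mixer ≈ 0.33, inside the given range. Next I retract and swing round the front of the screen.

>>> apply_moves(targets=[[[1, -4.5, 0.2, 0, 0, 0, 0], [1, -9, 0.3, 0, 0, 0, 0], [1, -13.5, 0.5, 0, 0, 0, 0], [1, -18, 0.6, 0, 0, 0, 0], [1, -22.5, 0.8, 0, 0, 0, 0], [1, -26.8, 1, 0, 0, 0, 0], [1, -26.8, 1, 0, 0, 0, 0], [1, -26.8, 1, 0, 0, 0, 0]]])

```text
clock: 1.0
eef_pos: [90.7, 345.1, 231.5]
tcp_rot: [3.142, -0.001, 1.342]
contact_force: [0.8, 0.6, 1.1]
opening: 1.0
```

>>> apply_moves(targets=[[[1, -1.4, 4, 0, 0, 0, 0], [1, -2.8, 8, 0, 0, 0, 0], [1, -4.3, 12, 0, 0, 0, 0], [1, -5.7, 16, 0, 0, 0, 0], [1, -7.1, 20, 0, 0, 0, 0], [1, -10.8, 22.7, 0, 0, 0, 0], [1, -14.5, 25.4, 0, 0, 0, 0], [1, -18.3, 28.1, 0, 0, 0, 0]]])

```text
clock: 1.8
eef_pos: [324.8, 101.9, 231.7]
tcp_rot: [3.141, -0.002, 1.342]
contact_force: [-0.1, 1.1, 0.0]
opening: 1.004
```

>>> apply_moves(targets=[[[1, -3, 2.7, 0, 0, 0, 0], [1, -6, 5.4, 0, 0, 0, 0], [1, -9, 8, 0, 0, 0, 0], [1, -12, 10.7, 0, 0, 0, 0], [1, -15, 13.4, 0, 0, 0, 0], [1, -17.7, 16, 0, 0, 0, 0], [1, -17.7, 16, 0, 0, 0, 0], [1, -17.7, 16, 0, 0, 0, 0]]])

```text
clock: 2.6
eef_pos: [441.5, -107.3, 231.0]
tcp_rot: [3.142, -0.002, 1.341]
contact_force: [-0.1, 0.0, 0.5]
opening: 1.004
```

```bash
python3 - <<'E'
from h import *
f=grab("wrist","w1.png");print(r.sense()["eef_pos"])
E
```

```text
[ 440.85364733 -106.61075968  231.07766153]
```

View pics/w1.png

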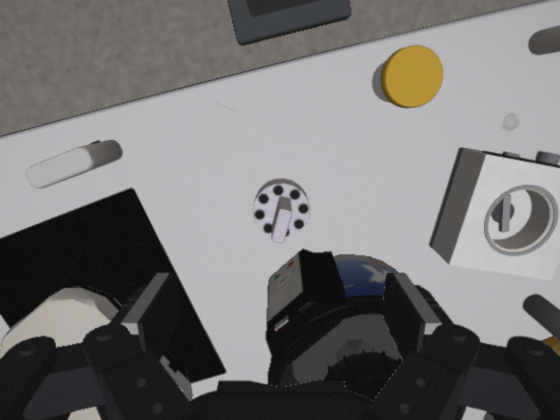

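Wrist view: carrier at (282,210), a black blender with its handle close behind it at (305,265), and the cup at (520,220). Next I measure the wells and fin, and the room near the handle.

```bash
python3 - <<'E'
from h import *
f=grab("wrist");p=f["pixels"];g=cv2.cvtColor(p,cv2.COLOR_RGB2GRAY)
x0,y0=245,172
c=cv2.resize(p[y0:y0+110,x0:x0+100,::-1],None,fx=5,fy=5,interpolation=cv2.INTER_CUBIC)
cv2.imwrite("pics/c2.png",c)
m=(g[y0:y0+75,x0:x0+75]<90).astype(np.uint8)
n,l,s,ce=cv2.connectedComponentsWithStats(m)
for i in range(1,n):
    if 8<s[i,4]<150: q=ce[i]+[x0,y0];print(q.round(1),s[i,4],plane(f,q,36)[0].round(1))
t=grab("top")
for z in(100,150,200,250): print(z,"wrist",plane(f,[(335,252),(300,255),(268,290)],z)[:,:2].round(0).tolist(),"top",plane(t,[(303,160),(313,166),(292,168)],z)[:,:2].round(0).tolist())
E
```

```text
[277.1 190.8] 68 [ 448.4 -112.    36. ]
[293.9 195. ] 68 [456.3 -96.7  36. ]
[262.5 199.2] 70 [ 453.4 -128.    36. ]
[271.  222.6] 113 [ 479.1 -125.6   36. ]
[302.2 209.1] 67 [472.4 -91.8  36. ]
[258.7 215. ] 65 [ 468.6 -135.8   36. ]
[298.  224.6] 61 [487.5 -99.5  36. ]
[286.6 233.7] 9 [ 494.4 -112.9   36. ]
100 wrist [[496.0, -72.0], [492.0, -102.0], [518.0, -136.0]] top [[547.0, -108.0], [533.0, -130.0], [528.0, -82.0]]
150 wrist [[472.0, -76.0], [469.0, -100.0], [490.0, -128.0]] top [[535.0, -104.0], [521.0, -125.0], [517.0, -79.0]]
200 wrist [[449.0, -79.0], [446.0, -97.0], [463.0, -119.0]] top [[522.0, -100.0], [510.0, -120.0], [505.0, -77.0]]
250 wrist [[425.0, -82.0], [424.0, -95.0], [435.0, -111.0]] top [[510.0, -96.0], [498.0, -115.0], [494.0, -74.0]]
```

View pics/c2.png

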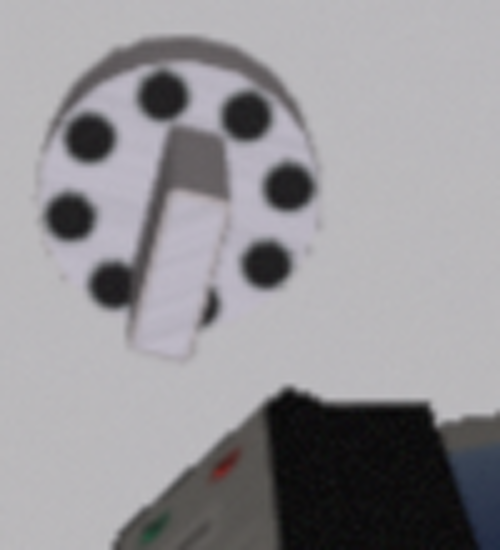

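```bash
python3 - <<'E'
from h import *
f=grab("wrist");t=grab("top")
cr=np.array([(172,190),(228,200),(190,360),(130,345)])/5+[245,172]
P=plane(f,cr,82);print(P.round(1),P.mean(0))
for a,b in((1,2),(0,3)):
    d=P[b]-P[a];print(np.degrees(np.arctan2(d[1],d[0])),np.hypot(*d[:2]))
d=P[1]-P[0];print(np.degrees(np.arctan2(d[1],d[0])),np.hypot(*d[:2]))
for z in(20,60,100,140): print(z,plane(f,(303,250),z)[0].round(),plane(t,(298.6,176),z)[0].round())
# cup / dog in wrist+top
b=[(181+u/6.5-390/6.5,145+v/6.5) for u,v in((587,243),(598,137))]
print("dog top",plane(t,b,33))
print("mixer edge",plane(t,[(181+(u-390)/6.5,145+v/6.5) for u,v in((400,260),(505,0))],56))
E
```

```text
[[ 454.1 -110.3   82. ]
 [ 458.1 -101.2   82. ]
 [ 485.8 -114.4   82. ]
 [ 480.5 -124.1   82. ]] [ 469.61769728 -112.49387781   82.        ]
-25.363810609314083 30.62721069607735
-27.63395162823653 29.815667989171708
66.34973455500746 9.877805906568579
20 [ 523. -100.   20.] [ 526. -103.   20.]
60 [505. -99.  60.] [ 517. -100.   60.]
100 [488. -98. 100.] [509. -97. 100.]
140 [470. -96. 140.] [501. -94. 140.]
dog top [[506.4993549  112.11985876  33.        ]
 [547.32582865 108.87461667  33.        ]]
mixer edge [[495.77360663 177.89925777  56.        ]
 [594.45630897 141.76305303  56.        ]]
```

```bash
python3 - <<'E'
from h import *
f=grab("side");p=f["pixels"][...,::-1]
cv2.imwrite("pics/c3.png",cv2.resize(p[130:280,220:400],None,fx=4,fy=4,interpolation=cv2.INTER_CUBIC))
for z in(0,50,100,150,200): print(z,((proj(f,[[470,-113,z],[515,-113,z],[525,-113,z]])-[220,130])*4).round().tolist())
E
```

```text
0 [[240.0, 457.0], [314.0, 450.0], [330.0, 448.0]]
50 [[238.0, 387.0], [314.0, 380.0], [331.0, 379.0]]
100 [[237.0, 314.0], [314.0, 308.0], [331.0, 306.0]]
150 [[235.0, 238.0], [314.0, 232.0], [332.0, 230.0]]
200 [[234.0, 159.0], [315.0, 152.0], [332.0, 151.0]]
```

View pics/c3.png

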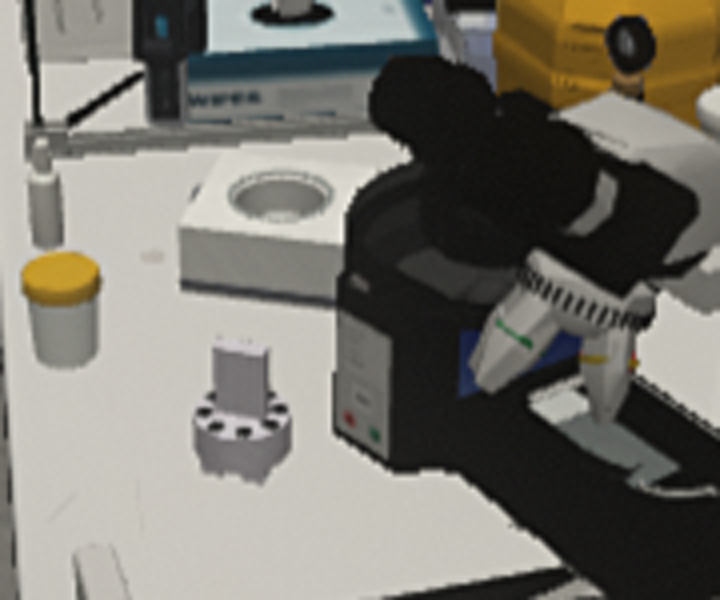

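The black centrifuge's front corner is at about x 525 and its top at about z 118. I'll grip the fin a little high (67 mm) and 4 mm toward the robot so the gripper body clears it.

>>> apply_moves(targets=[[[1, 0, 1.3, 1, 0, 0, 6.5], [1, 0.1, 2.6, 3, 0, 0, 13.3], [1, 0.1, 2.6, 6, 0, 0, 13.3], [1, 0.1, 2.6, 9, 0, 0, 13.3], [1, 0.1, 2.6, 11, 0, 0, 13.3], [1, 0.1, 2.6, 11, 0, 0, 13.3], [1, 0.1, 2.6, 11, 0, 0, 13.3]]])

```text
clock: 3.6
eef_pos: [466.2, -110.3, 122.2]
tcp_rot: [3.141, -0.002, 1.112]
contact_force: [-0.1, 0.1, 0.8]
opening: 0.998
```

```bash
python3 - <<'E'
from h import *
f=grab("wrist","w2.png");s=r.sense();print(s["eef_pos"],s["tcp_rot"])
print(proj(f,[[470,-113.5,36],[470,-113.5,82]]))
E
```

```text
[ 466.78161925 -110.55285187  122.77845756] [ 3.13955909e+00 -2.10081295e-03  1.11190286e+00]
[[278.96502908 223.60923844]
 [278.65856156 250.70503114]]
```

View pics/w2.png

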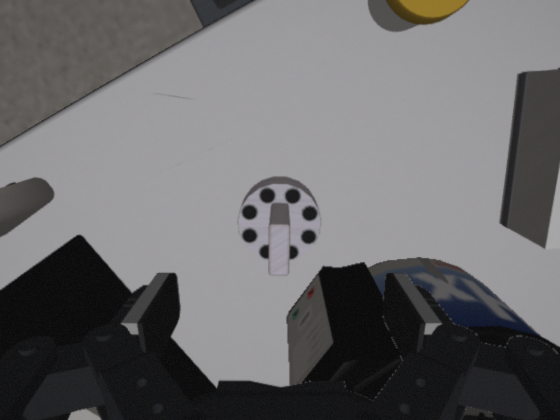

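Wrist view: the fin is upright at (279,250), exactly where predicted, and aligned with the jaws. Descending and gripping.

>>> apply_moves(targets=[[[1, -0.1, 0, 2, 0, 0, 0], [1, -0.1, 0, 4, 0, 0, 0], [1, -0.1, 0, 6, 0, 0, 0], [1, -0.1, 0, 7.5, 0, 0, 0], [1, -0.1, 0, 7.5, 0, 0, 0], [1, -0.1, 0, 7.5, 0, 0, 0]]])

```text
clock: 4.25
eef_pos: [467.4, -111.5, 48.9]
tcp_rot: [3.138, -0.002, 1.112]
contact_force: [0.3, 0.4, 0.2]
opening: 1.0
```

>>> apply_moves(targets=[[[-1, 0, 0, 0, 0, 0, 0], [-1, 0, 0, 0, 0, 0, 0], [-1, 0, 0, 0, 0, 0, 0], [-1, 0, 0, 0, 0, 0, 0], [-1, 0, 0, 0, 0, 0, 0], [-1, 0, 0, 0, 0, 0, 0], [-1, 0, 0, 0, 0, 0, 0], [-1, 0, 0, 0, 0, 0, 0]]], newtons=40)

```text
clock: 5.05
eef_pos: [467.5, -111.5, 49.1]
tcp_rot: [3.138, -0.002, 1.112]
contact_force: [-0.9, 1.7, 5.9]
opening: 0.132
```

>>> apply_moves(targets=[[[-1, 0, 0, -1, 0, 0, 0], [-1, 0, 0, -3, 0, 0, 0], [-1, 0, 0, -6, 0, 0, 0], [-1, 0, 0, -9, 0, 0, 0], [-1, 0, 0, -11, 0, 0, 0], [-1, 0, 0, -11, 0, 0, 0], [-1, 0, 0, -11, 0, 0, 0]]])

```text
clock: 5.75
eef_pos: [466.8, -111.5, 159.0]
tcp_rot: [3.138, -0.003, 1.112]
contact_force: [-0.8, -0.3, -3.2]
opening: 0.132
```

```bash
python3 - <<'E'
from h import *
print(r.sense()["contact_force"])
f=grab("wrist");p=f["pixels"];t=grab("top")
# cup rim from top view
g=t["pixels"].astype(int)
c=cv2.resize(p[:,:,::-1][150:300,180:400],None,fx=3,fy=3,interpolation=cv2.INTER_CUBIC)
q=t["pixels"][140:206,176:246,::-1];q=cv2.resize(q,None,fx=7,fy=7,interpolation=cv2.INTER_CUBIC)[:450]
cv2.imwrite("pics/c4.png",q)
cv2.imwrite("pics/c5.png",p[:,:,::-1])
gy=cv2.cvtColor(q,cv2.COLOR_BGR2GRAY)
print(cv2.HoughCircles(gy,cv2.HOUGH_GRADIENT,1,30,param1=80,param2=30,minRadius=60,maxRadius=130))
E
```

```text
[-0.8239325  -0.32648757 -3.1839074 ]
None
```

View pics/c5.png

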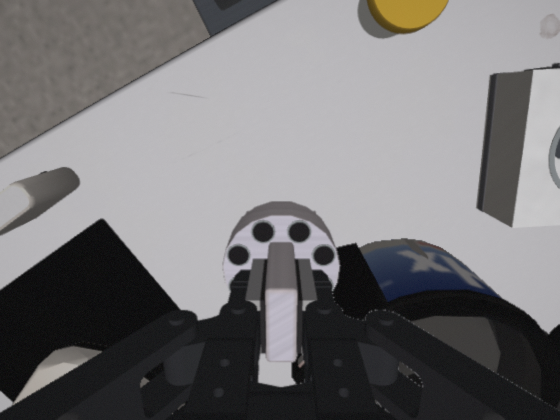

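Carrier held squarely between the fingers (wells symmetric about column 281). I'll work out a viewing pose for the cup.

```bash
python3 - <<'E'
from h import *
s=r.sense();f=grab("wrist")
for uv in((420,150),(400,200),(150,150)):
    o=plane(f,uv,56)[0]-s["eef_pos"]; print(uv,o[:2].round(),"TCP target",(np.array([525,110])-o[:2]).round())
    w=np.r_[np.array([525,110])-o[:2]-s["eef_pos"][:2],0]; print((rot(s["tcp_rot"]).T@w/10).round(1))
E
```

```text
(420, 150) [  4. 106.] TCP target [521.   4.]
[12.8 -0.2  0. ]
(400, 200) [31. 81.] TCP target [494.  29.]
[13.8 -3.8  0. ]
(150, 150) [-79. -62.] TCP target [604. 172.]
[31.5 -0.2  0.1]
```

>>> apply_moves(targets=[[[-1, 0, -2, 0, 0, 0, 0], [-1, 1, -3.8, 0, 0, 0, 0], [-1, 4, -3.8, 0, 0, 0, 0], [-1, 7, -3.8, 0, 0, 0, 0], [-1, 10, -3.8, 0, 0, 0, 0], [-1, 13.8, -3.8, 0, 0, 0, 0], [-1, 13.8, -3.8, 0, 0, 0, 0], [-1, 13.8, -3.8, 0, 0, 0, 0]]])

```text
clock: 6.7
eef_pos: [492.4, 29.8, 156.8]
tcp_rot: [-3.141, -0.001, 1.114]
contact_force: [-0.7, 0.1, -1.3]
opening: 0.134
```

```bash
python3 - <<'E'
from h import *
f=grab("wrist","w3.png");p=f["pixels"]
print(r.sense()["eef_pos"],proj(f,[525,110,56]))
x0,y0=320,120
c=cv2.resize(p[y0:y0+150,x0:x0+160,::-1],None,fx=4,fy=4,interpolation=cv2.INTER_CUBIC)
cv2.imwrite("pics/c6.png",c)
E
```

```text
[492.05318565  29.15642162 156.90408212] [[400.83559482 202.69775519]]
```

View pics/c6.png

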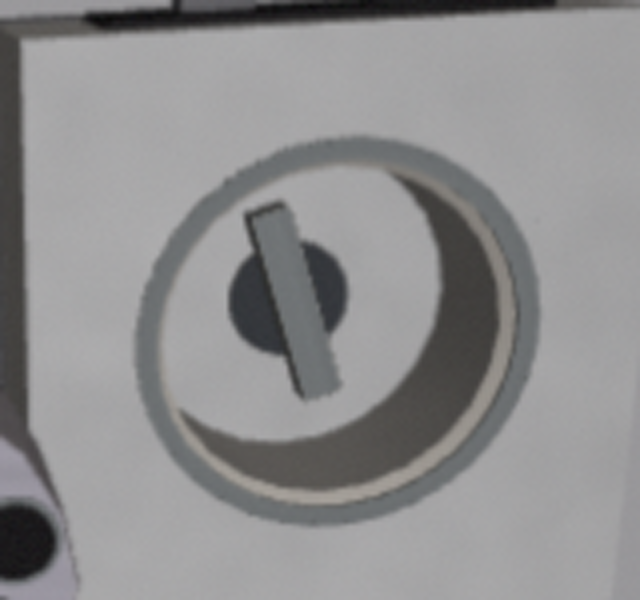

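Crop (×4, origin (320,120)): the dog's top face runs from about (272,208) to (323,394). The outer rim spans columns 137–540 and rows 135–525.

```bash
python3 - <<'E'
from h import *
f=grab("wrist");t=grab("top");s=r.sense();print(s["eef_pos"],s["tcp_rot"])
o=np.array([320,120])
def circ(P):
    A=np.c_[2*P[:,:2],np.ones(len(P))];b=(P[:,:2]**2).sum(1);x=np.linalg.lstsq(A,b,rcond=None)[0]
    return x[:2],np.sqrt(x[2]+x[0]**2+x[1]**2)
rim=np.array([(137,340),(540,305),(360,135),(320,525)])/4+o
print("rim pts",circ(plane(f,rim,56)))
# ring mask: bluish-grey
p=f["pixels"].astype(int);sub=p[150:255,350:460];
m=((sub[...,2]-sub[...,0]>8)&(sub.mean(2)>90)).astype(np.uint8)
m=cv2.morphologyEx(m,cv2.MORPH_OPEN,np.ones((2,2)))
cs=max(cv2.findContours(m,cv2.RETR_EXTERNAL,cv2.CHAIN_APPROX_NONE)[0],key=len)
print(len(cs),circ(plane(f,cv2.convexHull(cs).reshape(-1,2)+[350,150],56)))
d=np.array([(258,212),(286,205),(341,388),(306,400)])/4+o
P=plane(f,d,33);print("dog",P.round(1).tolist(),P.mean(0))
for a,b in((1,2),(0,3)): v=P[a]-P[b];print(np.degrees(np.arctan2(v[1],v[0])),np.hypot(*v[:2]))
e=np.array([(25,35),(25,420),(600,13)])/4+o
E=plane(f,e,56);
for a,b in((0,1),(0,2)): v=E[b]-E[a];print("mixer edge",np.degrees(np.arctan2(v[1],v[0])))
b=np.array([(484-390,83),(580-390,272),(484-390,180),(682-390,180)])/6.5+[181,145]
b=np.array([(582-390,82),(582-390,272),(484-390,178),(682-390,178)])/6.5+[181,145]
print("top rim",circ(plane(t,b,56)))
E
```

```text
[492.17283586  28.51193354 157.36786656] [-3.14142345e+00 -9.11748908e-04  1.11146858e+00]
rim pts (array([527.28451018, 111.34954422]), np.float64(36.51389102584561))Traceback (most recent call last):
  File "<stdin>", line 13, in <module>
ValueError: max() iterable argument is empty
```

```bash
python3 - <<'E'
from h import *
f=grab("wrist");t=grab("top");o=np.array([320,120])
def circ(P):
    A=np.c_[2*P[:,:2],np.ones(len(P))];b=(P[:,:2]**2).sum(1);x=np.linalg.lstsq(A,b,rcond=None)[0]
    return x[:2],np.sqrt(x[2]+x[0]**2+x[1]**2)
print("inner rim z53",circ(plane(f,np.array([(160,345),(498,300),(355,162),(318,488)])/4+o,53)))
d=np.array([(258,212),(286,205),(341,388),(306,400)])/4+o
P=plane(f,d,33);print("dog",P.round(1).tolist(),P.mean(0))
for a,b in((1,2),(0,3)): v=P[a]-P[b];print(np.degrees(np.arctan2(v[1],v[0])),np.hypot(*v[:2]))
E=plane(f,np.array([(22,40),(25,420),(600,11)])/4+o,56)
for a,b in((0,1),(0,2)): v=E[b]-E[a];print("mixer edge",np.degrees(np.arctan2(v[1],v[0])))
b=np.array([(582-390,82),(582-390,272),(484-390,178),(682-390,178)])/6.5+[181,145]
print("top rim",circ(plane(t,b,56)))
E
```

```text
inner rim z53 (array([526.98291725, 110.32120261]), np.float64(30.956894573125854))
dog [[506.8, 110.3, 33.0], [508.0, 115.6, 33.0], [547.5, 112.2, 33.0], [546.8, 105.0, 33.0]] [527.28213566 110.77267504  33.        ]
175.07605933854774 39.72835170363583
172.47624924175918 40.29038630976891
mixer edge -23.74915690354725
mixer edge 66.8029633998517
top rim (array([527.1430031 , 110.90927907]), np.float64(36.266597523547674))
```

```bash
python3 - <<'E'
from h import *
s=r.sense();f=grab("wrist");p=f["pixels"]
R=rot(s["tcp_rot"]);z=s["eef_pos"][2]-13
g=cv2.cvtColor(p,cv2.COLOR_RGB2GRAY)[215:275,225:340]
n,l,st,ce=cv2.connectedComponentsWithStats((g<80).astype(np.uint8))
for i in range(1,n):
    if 100<st[i,4]<900:
        q=ce[i]+[225,215];w=plane(f,q,z)[0];print(q.round(1),st[i,4],(R.T@(w-s["eef_pos"])).round(2))
w=np.array([523.9,111.1,s["eef_pos"][2]])-s["eef_pos"];print(s["eef_pos"],s["contact_force"],R.T@w/10)
E
```

```text
[242.6 223.3] 166 [-17.79 -20.97  12.96]
[322.  222.5] 187 [ 19.16 -21.37  13.02]
[262.7 231.5] 334 [ -8.5  -16.92  12.98]
[298.9 231.6] 334 [  8.45 -16.88  13.  ]
[261.2 264. ] 444 [-9.47 -0.14 12.99]
[238.  254.9] 314 [-20.52  -4.98  12.97]
[302.3 266.6] 393 [10.41  1.25 13.02]
[323.4 255. ] 312 [20.41 -4.88 13.03]
[492.50788233  28.43743099 157.76083592] [-0.43844341 -0.22678809 -1.61169902] [ 8.80075424 -0.85569877  0.01257134]
```

Cup axis (527.1,110.8), dog yaw ≈ -6°. The carrier axis is 3.5 mm along tool y from the TCP. Moving over the cup.

>>> apply_moves(targets=[[[-1, 3, -0.3, 0, 0, 0, -6.8], [-1, 6, -0.6, 0, 0, 0, -13.6], [-1, 8.8, -0.9, 0, 0, 0, -20.3], [-1, 8.8, -0.9, 1.5, 0, 0, -20.3], [-1, 8.8, -0.9, 3, 0, 0, -20.3], [-1, 8.8, -0.9, 4, 0, 0, -20.3], [-1, 8.8, -0.9, 4, 0, 0, -20.3], [-1, 8.8, -0.9, 4, 0, 0, -20.3]]])

```text
clock: 7.8
eef_pos: [523.8, 111.0, 118.2]
tcp_rot: [3.14, -0.001, 1.464]
contact_force: [0.3, 0.4, -2.2]
opening: 0.13
```

```bash
python3 - <<'E'
from h import *
f=grab("wrist","w4.png");s=r.sense();R=rot(s["tcp_rot"]);print(s["eef_pos"],np.degrees(s["tcp_rot"][2]),s["contact_force"])
ax=s["eef_pos"]+R@[0,3.5,0];print("axis",ax, R.T@(np.array([527.1,110.8,ax[2]])-ax))
E
```

```text
[524.10714504 111.10506155 118.56677336] 83.90979075910708 [-0.46528866 -0.13065165 -2.60504799]
axis [527.58738297 110.73372231 118.57392543] [ 0.01419512 -0.49166291 -0.0009838 ]
```

View pics/w4.png

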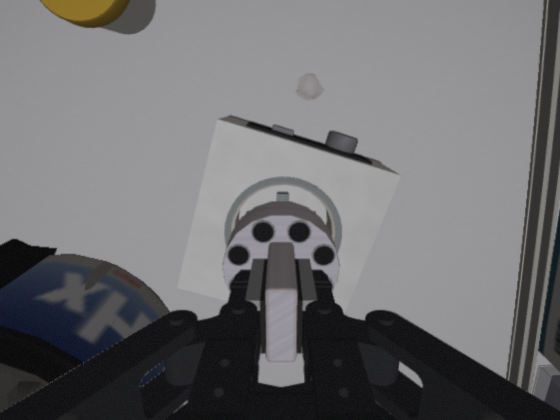

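Cup rim centred at column ~283, dog end at (283,196) in line with the fin. Lowering into the mouth.

>>> apply_moves(targets=[[[-1, 0, 0, 0.7, 0, 0, 0], [-1, 0, 0, 1.4, 0, 0, 0], [-1, 0, 0, 2.1, 0, 0, 0], [-1, 0, 0, 2.7, 0, 0, 0], [-1, 0, 0, 3.1, 0, 0, 0], [-1, 0, 0, 3.1, 0, 0, 0]]])

```text
clock: 8.45
eef_pos: [523.7, 111.1, 86.8]
tcp_rot: [3.141, -0.001, 1.465]
contact_force: [0.4, 0.6, -1.6]
opening: 0.136
```

>>> apply_moves(targets=[[[-1, 0, 0, 0.2, 0, 0, 0], [-1, 0, 0, 0.4, 0, 0, 0], [-1, 0, 0, 0.5, 0, 0, 0], [-1, 0, 0, 0.6, 0, 0, 0], [-1, 0, 0, 0.7, 0, 0, 0], [-1, 0, 0, 0.7, 0, 0, 0]]])

```text
clock: 9.05
eef_pos: [523.7, 111.1, 79.7]
tcp_rot: [3.141, -0.001, 1.465]
contact_force: [-0.2, -0.4, -2.8]
opening: 0.134
```

No contact at 2 mm below the dog-top level: the slot is in line. Continuing slowly.

>>> apply_moves(targets=[[[-1, 0, 0, 0.1, 0, 0, 0], [-1, 0, 0, 0.2, 0, 0, 0], [-1, 0, 0, 0.3, 0, 0, 0], [-1, 0, 0, 0.4, 0, 0, 0], [-1, 0, 0, 0.4, 0, 0, 0]]])

```text
clock: 9.55
eef_pos: [523.6, 111.0, 75.6]
tcp_rot: [3.141, -0.001, 1.465]
contact_force: [0.4, 0.0, -2.3]
opening: 0.134
```

>>> apply_moves(targets=[[[-1, 0, 0, 0.05, 0, 0, 0], [-1, 0, 0, 0.1, 0, 0, 0], [-1, 0, 0, 0.1, 0, 0, 0], [-1, 0, 0, 0.1, 0, 0, 0]]])

```text
clock: 9.95
eef_pos: [523.7, 111.1, 75.2]
tcp_rot: [3.141, -0.001, 1.465]
contact_force: [-1.7, 0.3, 6.4]
opening: 0.134
```

Floor touched at 75.2 mm (expected 75). Releasing and rising.

>>> apply_moves(targets=[[[0, 0, 0, 0, 0, 0, 0], [0, 0, 0, 0, 0, 0, 0], [0, 0, 0, 0, 0, 0, 0], [0, 0, 0, 0, 0, 0, 0], [0, 0, 0, 0, 0, 0, 0], [0, 0, 0, 0, 0, 0, 0]]])

```text
clock: 10.55
eef_pos: [523.7, 111.1, 75.1]
tcp_rot: [3.141, -0.001, 1.465]
contact_force: [0.1, 0.5, 0.4]
opening: 0.503
```

>>> apply_moves(targets=[[[0, 0, 0, -1, 0, 0, 0], [0, 0, 0, -3, 0, 0, 0], [0, 0, 0, -6, 0, 0, 0], [0, 0, 0, -9, 0, 0, 0], [0, 0, 0, -12, 0, 0, 0], [0, 0, 0, -13, 0, 0, 0], [0, 0, 0, -13, 0, 0, 0]]])

```text
clock: 11.25
eef_pos: [524.5, 111.1, 207.0]
tcp_rot: [3.138, -0.002, 1.465]
contact_force: [-0.7, -0.1, -0.3]
opening: 0.501
```

```bash
python3 - <<'E'
from h import *
f=grab("wrist","w5.png");s=r.sense();print(s["eef_pos"],s["contact_force"])
sd=grab("side");p=f["pixels"][...,::-1]
a=cv2.resize(sd["pixels"][130:250,220:340,::-1],(420,420),interpolation=cv2.INTER_CUBIC)
cv2.imwrite("pics/w6.png",np.hstack([p[:,100:480],a]))
for n,z in(("fin/home",108),("fin/high",115)): 
    print(n,proj(f,[527.1,110.8,z]),(proj(sd,[527.1,110.8,z])-[220,130])*3.5+[380,0])
E
```

```text
[523.61793784 110.97721138 205.46396949] [-0.16741371 -0.92159633 -1.0415465 ]
fin/home [[280.7533951  214.42812671]] [[622.77280451 108.10191735]]
fin/high [[280.76929283 217.51820449]] [[622.70424627  99.79723891]]
```

View pics/w6.png

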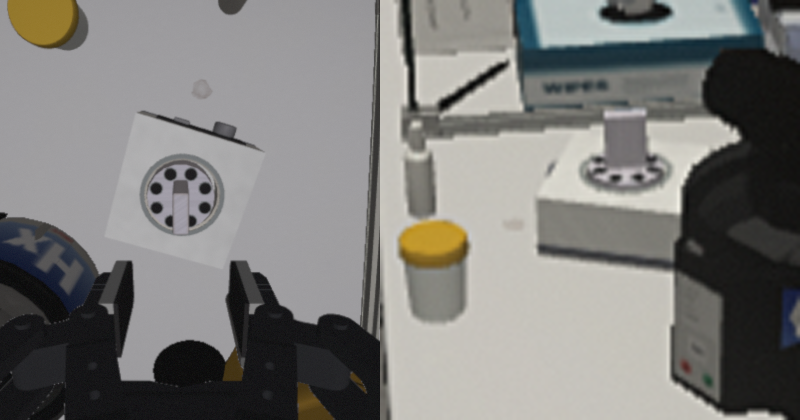

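The fin top is centred at wrist row ~214 (home 214.4, perched on the dog 217.5) and side row ~111 (home 108, perched 100). The carrier is home and upright, and the pot and dropper are in place.

```bash
python3 -c "
from rig import r
print(r.sense()['clock']);r.sign_off()"
```

```text
11.35
the job is handed in; nothing more can be done
```

I gripped the carrier by its fin, swung it over the mixer and turned it in line with the drive dog, which I measured at about -6° in world. I then lowered it straight in, let go and backed off. The job took 11.35 s and is handed in.

- **Seating:** it passed the dog's top level without contact, so no shuffling was needed. It touched the cup floor at TCP z 75.2 mm (75 expected, 82 if it were resting on the dog), and I saw at most about 6 N there.
- **Final pictures:** both views fit the fully home height, not the 7 mm high one. The wrist view agrees closely. The side view reads about 3 enlarged pixels lower than predicted (perched would be 8 higher), within calibration error.
- **Bystanders:** the pot and dropper look undisturbed in the last pictures. The timer was not in those pictures, but the arm never went near it.
- **Small disagreement:** the cup's visible grey rim measured about 36.5 mm in radius against the 34 mm I worked out from the chamfer. The inner rim measured 31.0 mm, as given, and every fit agreed on the centre to about 1 mm.

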